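# Hang the second ring gauge behind the nose of the sprung hook

## Task

Put the ring gauge that hangs alone on the parking peg away with its mate: take it off the peg and hang it on the gauge stand's sprung bar, in front of the gauge that already hangs there. Use it to ease the first gauge back against the spring collar until you feel the collar come to its stop, then lower it behind the turned-up nose until its ring rests on the bar, and let go, so that the collar pins both gauges against the nose with their stubs hanging down. The measuring faces are lapped, so press gently (never as much as 16 N) throughout, do not lift or knock the first gauge off its bar, and leave the things standing round about where they are.

Things in the scene. Friction and masses are not known exactly. Their poses are not given: they have to be found in the camera images.
- gauge_stand: Gauge stand, fixed to the bench, nothing above 170 mm: grey base plate 130 x 100 mm, grey post at its rear, a clamp boss on top that holds a level round steel bar, 10 mm thick, pointing to the robot; its end turns straight up as a nose. On the bar slides a black disc 40 mm across, the spring collar, in front of a dark housing. Origin under the base, x towards the post.
- bar_root (a point): On the bar's axis in the clamp boss, 150 mm above the bench; x along the bar away from the nose, z up. The bar's reach is set in the clamp, differently each time and not reported: the nose's inner face lies 72 to 84 mm from this point towards the robot. The nose is 10 mm thick, its flat top 14 mm above the axis. A ring seated on the bar has its centre 14 mm below the axis.
- collar_rest (a point): On the bar's axis about where the collar's face is, 51 mm from the clamp point towards the robot; the true face lies within 6 mm of it, always 27 mm behind the nose. Its spring gives way at 6 N and reaches 9 N at the hard stop, 2.5 mm back. Two gauges (28 mm) hold it 1 mm back; only when it is pushed to its stop are there 1.5 mm to spare behind the nose. Friction comes on top.
- peg_mid (a point): Parking peg: wooden block 100 x 80 x 22 mm fixed to the bench, thin steel post 165 mm high, level round peg 10 mm thick that points to the robot. This point: mid-length on the peg's axis, 150 mm up; x along the peg to the post (face 25 mm on), z up. 34 mm towards the robot it ends in a 16 mm black ball, 3 mm above the peg: lift the ring a little before drawing it off.
- gauge_first_center (a point): Bore centre of the first ring gauge, already hanging loosely on the stand's bar somewhere between nose and collar: steel ring, 62 mm outer, 39 mm inner diameter, 14 mm thick, black round stub 12 mm thick hanging down to 98 mm below this point. y axis up, z along the ring's axis to the robot. Press on it with less than 16 N. Loose, 0.13 to 0.21 kg.
- gauge_second_center (a point): Bore centre of the second ring gauge, alone on the parking peg, same as the first (62 / 39 mm, 14 mm thick, stub down to 98 mm below this point; y up, z along the ring's axis to the robot), 0.11 to 0.22 kg. Take it from above, a finger on either side across the 62 mm, so that the bar passes between the fingers; fingers that stick out past its far face would catch the equally wide first gauge.
- cartridge_a: Bystander: a cream filter cartridge with a black O-ring, 45 mm diameter, 72 mm high, standing on the bench; origin under its centre.
- cartridge_b: Bystander: another such cartridge; origin under its centre.
- vernier: Bystander: digital calipers lying flat, 230 mm long, 12 mm high; origin under their centre.
- tin: Bystander: open tin of O-rings, 68 mm diameter, 22 mm high; origin under its centre.
Mind the look-alikes: they are no part of the job. Leave any brown or orange look-alike of the part that bears gauge_second_center alone.

How it is judged:
By the outcome, as a careful person would: the job done as asked, in the order asked, and still so for the second after the job is handed in, with the robot touching nothing.
It also fails if it takes over 64 s, if anything falls off the work surface, if the arm or the gripper's body presses on something with over 40 N, if the wrist force passes 120 N, or if a joint passes its speed limit or range.

## Robot

A 6-joint arm with a two-finger parallel gripper is mounted at the origin on the work surface; the furniture and walls round the work are solid. World frame = base frame: x ahead of the robot, y to its left, z up, the work surface at z = 0. Lengths are in m, angles in rad, forces in N, time in s.
With the tool pointing down it reaches from about 0.425 to 0.95 m from the base axis. Payload 3.5 kg.
Tool frame: the origin (TCP) lies between the finger pads; the fingertips stand 25 mm ahead of it and the grasp point (between the pads) lies 6 mm ahead of it (ctrl.finger_overhang is the distance from the TCP to the fingertips, in m); x points along the fingers, y is the direction in which the jaws open and shut, and the axes are right-handed (so a half turn about x gives the same grasp; the last joint's range is limited). The gripper opens to 85 mm and grips with 20 to 120 N. Pads are 22 mm wide; open, the fingers measure 114 mm over their backs; the gripper's body (76 mm by 85 mm) begins 54 mm behind the grasp point. The pads swing forward as they close: fully open they stand 13 mm farther back than shut.
Start: joints at [1.195, 0.286, 1.577, -0, 1.279, -0.15], TCP at [0.151, 0.658, 0.256] pointing down, gripper open.
Joint ranges: [-2.77, 2.77], [-0.9, 2.22], [0.21, 2.48], [-1.53, 4.67], [0.24, 2.81], [-2.84, 2.84]. Speed limits (rad/s): [2.79, 2.79, 3.14, 3.14, 3.14, 3.14].

## Interface

Orientations are given as a unit quaternion [x, y, z, w].
In Python, from plant import ctrl gives the robot as it stands.
- The arm moves only by the tool play_rows, never from a script. Its argument "targets" is a list of rows, each an object with "delta_pos": the shift along the world's x, y, z normalised to -1 to 1, where 1 is 1000 mm, a list of three; "delta_rot": the turn, a rotation vector about the world's x, y, z normalised to -1 to 1, where 1 is pi rad, a list of three; "claw": the finger opening in mm, from 0 to 85.4. In form: [{"delta_pos": [tx, ty, tz], "delta_rot": [wx, wy, wz], "claw": claw}, ...]. A call has 1 to 20 rows; each row is the pose to reach, as a shift and turn from the pose measured when the call began, turning the shorter way round; what a row does not reach only later rows make up. A row lasts 1/12 s, in which the tool goes at most 41.7 mm and 7.16 degrees, less where a joint would pass 70% of its speed; a pose out of reach is approached as far as the arm can. A call with a number of a shift or a turn outside -1 to 1 is refused whole. A call with a gripper value outside its range is refused whole. The fingers move at their own pace and stop on an object; "newtons" is the grip in N (left out, the last holds). Time passes only in rows, so rows that repeat a pose let the fingers close. It gives the time, the measured TCP pose, the force and the opening at its end, in the units of the state.
- ctrl.get_state(): the state, without advancing time (a new reading comes with each control period).
- ctrl.read_camera(name): name is "scene" or "top"; returns the picture (400x640x3 uint8, blue, green, red); there is no depth.
- ctrl.calibration(name): a dict with "fx", "fy", "cx", "cy" (pixels), "k1" (the pictures are not rectified: a ray, as slopes to the right and down, at radius r is drawn at 1 + k1 r^2 times it, then the intrinsics apply), "camera_from_world" (4x4, takes a point from world to camera coordinates). Camera axes: x right, y down, z forward; pixel columns grow to the right and rows downward; lengths in m; the calibration is good to about 2 mm. A picture is of the moment at which its call begins. calibration takes no time and is no camera call.
- ctrl.sign_off(): hands the job in, once; it reports no verdict.
The state is a dict: "time": time; "qpos": joint angles; "dq": joint speeds; "joint_efforts": joint torques, N m; "eef_pos": TCP position; "tcp_rot": TCP orientation; "contact_force": force on the tool from outside, world axes, zero at the start; "wrist_torque": the same for the moment, N m; "opening": opening from 0.0 (shut) to 1.0 (fully open).
Only numpy, scipy, OpenCV 4.12 (cv2) and the standard library are available. Lean on these libraries where they do the work, as an engineer would, in place of code of your own. Each camera call takes 0.05 s, during which the arm holds its last target. There are 200 camera calls.

## Working session

There is one attempt and no reset: what is moved stays moved. The work goes in short steps, Python scripts to look and compute and a tool call to move; the robot and the scene stay as the last step left them, time stands still between calls to the robot, and variables do not carry over. Pictures are saved under pics/ and viewed, about 8 in all and at most 12, crops included, and the job is handed in when it is done.

Besides the shell and the picture viewer there is one more tool, called after "Emit:" as a command line: name --argument value ..., lists and objects as JSON in quotes. play_rows: Moves the arm, as the interface text tells. Its arguments: {"type":"object","properties":{"targets":{"type":"array"},"newtons":{"type":"number"}},"required":["targets"]}

```bash
mkdir -p pics; ls; python3 - <<'E'
from plant import ctrl
import cv2,numpy as np
for n in("scene","top"):
    cv2.imwrite(f"pics/{n}0.png",ctrl.read_camera(n)); c=ctrl.calibration(n)
    print(n,{k:c[k] for k in("fx","fy","cx","cy","k1")});M=np.array(c["camera_from_world"]);print(M.round(4));print(-M[:3,:3].T@M[:3,3])
s=ctrl.get_state();print(s,ctrl.finger_overhang)
E
```

```text
pics
scene {'fx': 373.88713053220386, 'fy': 373.88713053220386, 'cx': 319.76801239868774, 'cy': 200.5745272326493, 'k1': -0.05767857296267015}
[[ 0.5037 -0.8636  0.0205 -0.2768]
 [-0.6517 -0.3955 -0.6471  0.4407]
 [ 0.567   0.3126 -0.7621  0.7941]
 [ 0.      0.      0.      1.    ]]
[-0.0236016  -0.31296332  0.89609115]
top {'fx': 426.3615113042147, 'fy': 426.3615113042147, 'cx': 321.4181821467766, 'cy': 210.03352531693437, 'k1': -0.11370640770340092}
[[ 0.0104 -0.9998 -0.0175  0.0112]
 [-0.9893 -0.0077 -0.1457  0.5508]
 [ 0.1456  0.0188 -0.9892  1.1771]
 [ 0.      0.      0.      1.    ]]
[ 0.37346545 -0.00669925  1.24482865]
{'time': 0.1, 'qpos': array([ 1.19498250e+00,  2.87112242e-01,  1.57801214e+00, -4.02315980e-06,
        1.27856673e+00, -1.50029868e-01]), 'dq': array([-0.00092161, -0.00163093, -0.00270148,  0.00022115,  0.00311799,
       -0.00088663]), 'joint_efforts': array([ 7.03649380e-05, -4.07293940e+01, -2.93699473e+01, -1.61571252e-04,
        3.39883991e-03, -8.65957759e-07]), 'eef_pos': array([0.15090918, 0.6573753 , 0.25507197]), 'tcp_rot': array([ 0.07894001,  0.70279684, -0.08037356,  0.70241382]), 'contact_force': array([-0.06882301,  0.02258993, -0.03323273]), 'wrist_torque': array([ 0.0110246 , -0.01148151, -0.02429272]), 'opening': 0.9962805325499868} 0.025
```

View pics/scene0.png

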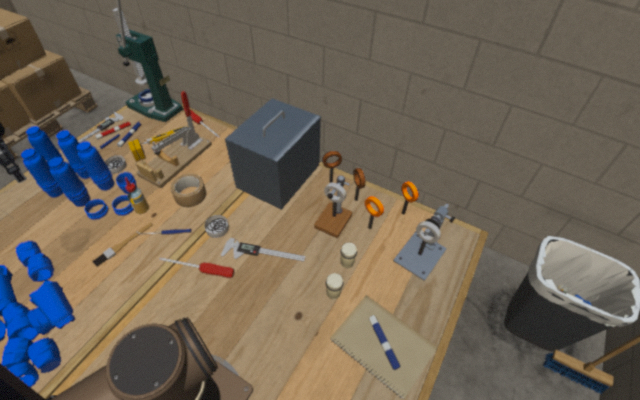

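View pics/top0.png

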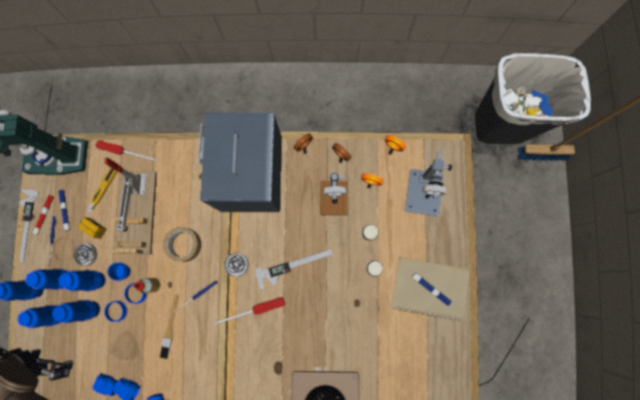

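```bash
python3 - <<'E'
import cv2
a=cv2.imread("pics/scene0.png")[150:270,310:460];cv2.imwrite("pics/cs.png",cv2.resize(a,None,fx=5,fy=5,interpolation=cv2.INTER_CUBIC))
a=cv2.imread("pics/top0.png")[130:220,310:460];cv2.imwrite("pics/ct.png",cv2.resize(a,None,fx=5,fy=5,interpolation=cv2.INTER_CUBIC))
E
```

```text
(no output)
```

View pics/cs.png

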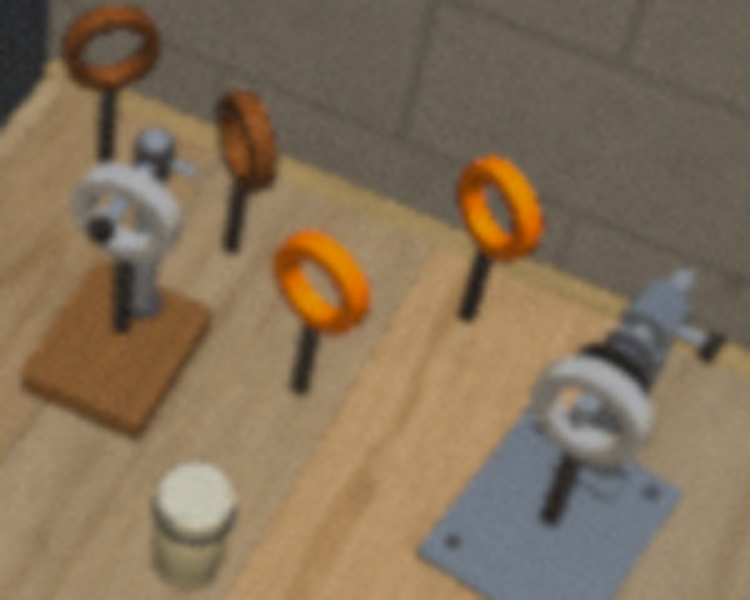

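View pics/ct.png

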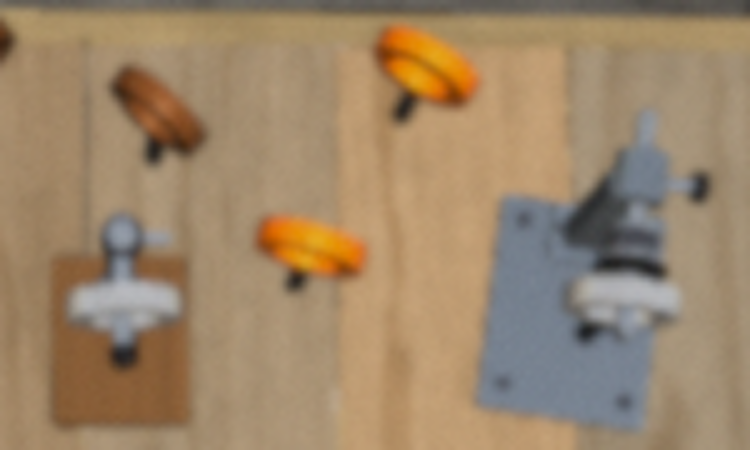

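```bash
cat > h.py <<'E'
import numpy as np,cv2
from plant import ctrl
C={n:ctrl.calibration(n) for n in("scene","top")}
def ray(n,uv):
    c=C[n];M=np.array(c["camera_from_world"]);d=np.array([(uv[0]-c["cx"])/c["fx"],(uv[1]-c["cy"])/c["fy"]])
    p=d.copy()
    for _ in range(20):p=d/(1+c["k1"]*(p@p))
    v=M[:3,:3].T@np.array([*p,1]);return -M[:3,:3].T@M[:3,3],v/np.linalg.norm(v)
def plane(n,uv,z):
    o,v=ray(n,uv);return o+v*(z-o[2])/v[2]
def tri(us,ut):
    A=np.zeros((3,3));b=np.zeros(3);R=[ray("scene",us),ray("top",ut)]
    for o,v in R:
        P=np.eye(3)-np.outer(v,v);A+=P;b+=P@o
    x=np.linalg.solve(A,b);return x,[np.linalg.norm(np.cross(x-o,v)) for o,v in R]
def pix(n,X):
    c=C[n];M=np.array(c["camera_from_world"]);q=M[:3,:3]@X+M[:3,3];p=q[:2]/q[2];p=p*(1+c["k1"]*(p@p))
    return np.array([c["fx"]*p[0]+c["cx"],c["fy"]*p[1]+c["cy"]])
S=lambda u,v:(309.6+u/5,149.6+v/5)   # crop->full (pixel-centre corrected)
T=lambda u,v:(309.6+u/5,129.6+v/5)
E
python3 - <<'E'
from h import *
np.set_printoptions(precision=4,suppress=True)
print("ball",tri(S(100,229),T(123,354)),plane("top",T(123,354),.150),plane("scene",S(100,229),.150))
print("post top",tri(S(154,142),T(121,232)))
print("block top",[plane("top",T(*p),.022) for p in((55,257),(187,255),(190,425),(55,425))])
print("block scene",[plane("scene",S(*p),.022) for p in((24,378),(137,430),(210,318))])
print("base top",[plane("top",T(*p),.006) for p in((502,195),(478,403),(642,430))])
print("base scene",[plane("scene",S(*p),.006) for p in((418,550),(680,490))])
print("screws",[plane("top",T(*p),.01) for p in((524,218),(502,384),(624,402))],[plane("scene",S(*p),.01) for p in((453,541),(652,492))])
print("rear tip bar",tri(S(683,278),T(647,118)))
print("nose",tri(S(588,408),T(628,322)),plane("top",T(628,322),.164))
print("collar", plane("top",T(630,268),.17))
# ring masks
for n,bx in(("scene",(322,180,350,206)),("scene",(414,219,444,246)),("top",(321,184,350,199)),("top",(421,181,449,196))):
    im=cv2.imread(f"pics/{n}0.png");hsv=cv2.cvtColor(im,cv2.COLOR_BGR2HSV)
    x0,y0,x1,y1=bx;h=hsv[y0:y1,x0:x1];m=((h[...,1]<45)&(h[...,2]>125)).astype(np.uint8)
    cs,_=cv2.findContours(m,cv2.RETR_EXTERNAL,cv2.CHAIN_APPROX_NONE);c=max(cs,key=cv2.contourArea)
    print(n,bx,cv2.fitEllipse(c),cv2.boundingRect(c))
    for r in m:print("".join(".#"[i] for i in r))
E
```

```text
ball (array([ 0.5607, -0.0194,  0.1494]), [np.float64(0.0006405344988954562), np.float64(0.0006405344988953442)]) [ 0.5602 -0.0189  0.15  ] [ 0.5606 -0.0202  0.15  ]
post top (array([ 0.6234, -0.0178,  0.1593]), [np.float64(0.0005045229784185335), np.float64(0.0005045229784185582)])
block top [array([0.6394, 0.0199, 0.022 ]), array([ 0.6411, -0.0574,  0.022 ]), array([ 0.5406, -0.0593,  0.022 ]), array([0.54  , 0.0188, 0.022 ])]
block scene [array([0.5376, 0.0116, 0.022 ]), array([ 0.5392, -0.0623,  0.022 ]), array([ 0.6334, -0.0608,  0.022 ])]
base top [array([ 0.6829, -0.2465,  0.006 ]), array([ 0.5572, -0.2295,  0.006 ]), array([ 0.5419, -0.3264,  0.006 ])]
base scene [array([ 0.5587, -0.2305,  0.006 ]), array([ 0.6731, -0.3453,  0.006 ])]
screws [array([ 0.668 , -0.2585,  0.01  ]), array([ 0.568 , -0.2431,  0.01  ]), array([ 0.5579, -0.3152,  0.01  ])] [array([ 0.5715, -0.2455,  0.01  ]), array([ 0.6603, -0.3316,  0.01  ])]
rear tip bar (array([ 0.6908, -0.2988,  0.1489]), [np.float64(0.0009443474802747809), np.float64(0.0009443474802747208)])
nose (array([ 0.5792, -0.2838,  0.15
[... 2489 characters left out ...]
..
........##########...........
...........####..............
............###..............
.............................
top (421, 181, 449, 196) ((10.501609802246094, 7.891729354858398), (13.862274169921875, 25.524490356445312), 96.87776184082031) (0, 0, 26, 15)
#..####..............#......
#######.....................
######......................
#######.....................
##################..........
##..###################.....
#...#####################...
#..######################...
#...######################..
#...######################..
#....####################...
##....##############.####...
###....############....##...
..##......#########.........
###..........######.#.......
```

```bash
python3 - <<'E'
from h import *
np.set_printoptions(precision=4,suppress=True)
print("ring2",tri(S(128,213),T(126,302)),plane("top",T(70,302),.136),plane("top",T(182,301),.136),plane("scene",S(128,213),.136))
print("ring1",tri(S(593,410),T(625,298)),plane("top",T(569,296),.136),plane("top",T(681,302),.136),plane("scene",S(593,410),.136))
print("boss knob", plane("top",T(640,170),.16))
for o in ((418,66),(312,245)): print("orange ring z.1",plane("top",T(*o),.10))
print("orange tri",tri(S(322,282),T(312,245)),tri(S(500,208),T(428,66)))
print("box top corner",plane("top",(279,113),.2),plane("top",(276,211),.2),tri((321,115),(279,113)),tri((278,152),(276,211)),tri((228,140),(205,210)))
# image profile along the nose in top, for nose ends
im=cv2.imread("pics/top0.png");print(im[188:204,430:442].mean(2).astype(int))
E
```

```text
ring2 (array([ 0.5912, -0.0208,  0.1337]), [np.float64(0.00040942377204962195), np.float64(0.00040942377204956275)]) [0.5903 0.0092 0.136 ] [ 0.5913 -0.0501  0.136 ] [ 0.5896 -0.022   0.136 ]
ring1 (array([ 0.5953, -0.2865,  0.1355]), [np.float64(0.0004677337384475693), np.float64(0.0004677337384475725)]) [ 0.5957 -0.2559  0.136 ] [ 0.5931 -0.316   0.136 ] [ 0.5952 -0.2869  0.136 ]
boss knob [ 0.6588 -0.2901  0.16  ]
orange ring z.1 [ 0.733  -0.1831  0.1   ]
orange ring z.1 [ 0.6302 -0.1228  0.1   ]
orange tri (array([ 0.6312, -0.1238,  0.0976]), [np.float64(0.0008108659542612112), np.float64(0.0008108659542613083)]) (array([ 0.7335, -0.1894,  0.0998]), [np.float64(0.0007692948461435671), np.float64(0.0007692948461436389)])
box top corner [0.7801 0.1256 0.2   ] [0.5239 0.126  0.2   ] (array([0.7702, 0.1258, 0.2202]), [np.float64(0.0034217713120185153), np.float64(0.0034217713120185704)]) (array([0.5164, 0.1119, 0.2755]), [np.float64(0.0056136282510482645), np.float64(0.005613628251048291)]) (array([0.5264, 0.2907, 0.2273]), [np.float64(0.008535674862318572), np.float64(0.008535674862318602)])
[[177 175 176 178 179 182 182 181 183 183 183 180]
 [165 167 170 170 174 176 177 178 178 180 181 183]
 [153 157 157 155 158 163 163 162 165 169 172 176]
 [157 157 152 138 139 144 149 152 150 149 154 158]
 [165 166 156 141 140 147 154 161 154 142 128 121]
 [155 159 151 141 144 152 160 167 160 141 117 101]
 [116 127 129 130 143 153 156 157 151 138 116 104]
 [ 83  98 102 112 133 145 146 142 135 128 117 117]
 [ 93 100  99 100 121 136 138 131 129 128 128 132]
 [112 118 111 102 110 124 130 129 129 132 137 140]
 [125 127 121 115 116 122 128 130 131 135 140 143]
 [129 131 129 126 126 127 130 131 131 134 139 141]
 [130 132 129 130 130 131 131 134 132 135 138 141]
 [132 133 132 132 130 132 134 130 132 133 136 142]
 [130 134 133 132 132 132 132 132 131 133 136 141]
 [132 133 133 132 131 131 130 131 133 133 133 139]]
```

```bash
python3 - <<'E'
from h import *
from scipy.spatial.transform import Rotation as R
np.set_printoptions(precision=4,suppress=True)
s=ctrl.get_state();M=R.from_quat(s["tcp_rot"]).as_matrix();print(M)
ya=M[:,1];print("jaw yaw deg",np.degrees(np.arctan2(ya[1],ya[0])))
# edge fits, top: base plate left & front edges, block sides
g=cv2.cvtColor(cv2.imread("pics/top0.png"),cv2.COLOR_BGR2LAB).astype(float)
def edge(p0,p1,z,w=4):   # p in full pixels; step normal, find max gradient
    p0,p1=map(np.array,(p0,p1));t=(p1-p0)/np.linalg.norm(p1-p0);n=np.array([-t[1],t[0]]);P=[]
    for k in np.linspace(.12,.88,25):
        q=p0+k*(p1-p0);ss=np.arange(-w,w+.01,.25);xy=q+ss[:,None]*n
        v=np.stack([cv2.remap(g[...,c].astype(np.float32),xy[:,:1].astype(np.float32),xy[:,1:].astype(np.float32),1)[:,0] for c in range(3)],1)
        d=np.linalg.norm(v[6:]-v[:-6],axis=1);c=ss[3:-3];wt=d**3;P.append(plane("top",q+n*(c@wt/wt.sum()),z)[:2])
    vx,vy,x,y=cv2.fitLine(np.array(P,np.float32),cv2.DIST_HUBER,0,.001,.001).ravel()
    return np.degrees(np.arctan2(vy,vx)),(x,y)
print("base left",edge(T(502,195),T(478,403),.008));print("front",edge(T(478,403),T(642,430),.008))
for a,b in(((55,257),(55,425)),((190,257),(190,425)),((55,425),(190,425))):print("block",edge(T(*a),T(*b),.022))
E
```

```text
[[-0.0008  0.2239  0.9746]
 [-0.002   0.9746 -0.2239]
 [-1.     -0.0021 -0.0003]]
jaw yaw deg 77.0636169059293
base left (np.float32(-8.247571), (np.float32(0.6146955), np.float32(-0.2347357)))
front (np.float32(81.529144), (np.float32(0.5470017), np.float32(-0.27733922)))
block (np.float32(-5.468433), (np.float32(0.58597815), np.float32(0.021083014)))
block (np.float32(2.0055482), (np.float32(0.59164673), np.float32(-0.058541246)))
block (np.float32(-89.308105), (np.float32(0.5388062), np.float32(-0.023725983)))
```

Emit:
play_rows --targets '[{"delta_pos": [0.02,-0.03,0.02],"delta_rot": [0,0,0.02],"claw": 85},{"delta_pos": [0.04,-0.065,0.04],"delta_rot": [0,0,0.04],"claw": 85},{"delta_pos": [0.06,-0.1,0.06],"delta_rot": [0,0,0.06],"claw": 85},{"delta_pos": [0.08,-0.135,0.065],"delta_rot": [0,0,0.078],"claw": 85},{"delta_pos": [0.1,-0.17,0.065],"delta_rot": [0,0,0.078],"claw": 85},{"delta_pos": [0.12,-0.2,0.065],"delta_rot": [0,0,0.078],"claw": 85},{"delta_pos": [0.14,-0.235,0.065],"delta_rot": [0,0,0.078],"claw": 85},{"delta_pos": [0.16,-0.27,0.065],"delta_rot": [0,0,0.078],"claw": 85},{"delta_pos": [0.18,-0.3,0.065],"delta_rot": [0,0,0.078],"claw": 85},{"delta_pos": [0.2,-0.335,0.065],"delta_rot": [0,0,0.078],"claw": 85},{"delta_pos": [0.22,-0.37,0.065],"delta_rot": [0,0,0.078],"claw": 85},{"delta_pos": [0.24,-0.4,0.065],"delta_rot": [0,0,0.078],"claw": 85},{"delta_pos": [0.25,-0.435,0.065],"delta_rot": [0,0,0.078],"claw": 85},{"delta_pos": [0.26,-0.47,0.065],"delta_rot": [0,0,0.078],"claw": 85},{"delta_pos": [0.27,-0.51,0.065],"delta_rot": [0,0,0.078],"claw": 85},{"delta_pos": [0.28,-0.55,0.065],"delta_rot": [0,0,0.078],"claw": 85},{"delta_pos": [0.29,-0.59,0.065],"delta_rot": [0,0,0.078],"claw": 85},{"delta_pos": [0.3,-0.63,0.065],"delta_rot": [0,0,0.078],"claw": 85},{"delta_pos": [0.3,-0.657,0.065],"delta_rot": [0,0,0.078],"claw": 85},{"delta_pos": [0.3,-0.657,0.065],"delta_rot": [0,0,0.078],"claw": 85}]'

```text
time: 1.77
eef_pos: [0.4509, -0.0039, 0.3195]
tcp_rot: [-0.006, 0.708, 0.003, 0.707]
contact_force: [0.1, 1.1, -0.4]
opening: 0.997
```

Emit:
play_rows --targets '[{"delta_pos": [0.035,-0.004,-0.02],"delta_rot": [0,0,0],"claw": 85},{"delta_pos": [0.07,-0.008,-0.04],"delta_rot": [0,0,0],"claw": 85},{"delta_pos": [0.1,-0.012,-0.06],"delta_rot": [0,0,0.001],"claw": 85},{"delta_pos": [0.125,-0.0166,-0.07],"delta_rot": [0,0,0.001],"claw": 85},{"delta_pos": [0.1336,-0.0166,-0.075],"delta_rot": [0,0,0.001],"claw": 85},{"delta_pos": [0.1336,-0.0166,-0.085],"delta_rot": [0,0,0.001],"claw": 85},{"delta_pos": [0.1336,-0.0166,-0.105],"delta_rot": [0,0,0.001],"claw": 85},{"delta_pos": [0.1336,-0.0166,-0.125],"delta_rot": [0,0,0.001],"claw": 85},{"delta_pos": [0.1336,-0.0166,-0.145],"delta_rot": [0,0,0.001],"claw": 85},{"delta_pos": [0.1336,-0.0166,-0.16],"delta_rot": [0,0,0.001],"claw": 85},{"delta_pos": [0.1336,-0.0166,-0.17],"delta_rot": [0,0,0.001],"claw": 85},{"delta_pos": [0.1336,-0.0166,-0.1775],"delta_rot": [0,0,0.001],"claw": 85},{"delta_pos": [0.1336,-0.0166,-0.1775],"delta_rot": [0,0,0.001],"claw": 85},{"delta_pos": [0.1336,-0.0166,-0.1775],"delta_rot": [0,0,0.001],"claw": 85},{"delta_pos": [0.1336,-0.0166,-0.1775],"delta_rot": [0,0,0.001],"claw": 85}]'

```text
time: 3.02
eef_pos: [0.5852, -0.0205, 0.1434]
tcp_rot: [-0.007, 0.707, 0.004, 0.707]
contact_force: [0.4, 0.7, 0.6]
opening: 0.994
```

```bash
python3 - <<'E'
from h import *
a=ctrl.read_camera("scene");b=ctrl.read_camera("top");cv2.imwrite("pics/s1.png",a);cv2.imwrite("pics/t1.png",b)
f=lambda i,x,y:cv2.resize(i[y:y+70,x:x+66],None,fx=6,fy=6,interpolation=2)
cv2.imwrite("pics/g1.png",np.hstack([f(a,305,155),f(b,302,150)]))
E
```

```text
(no output)
```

View pics/g1.png

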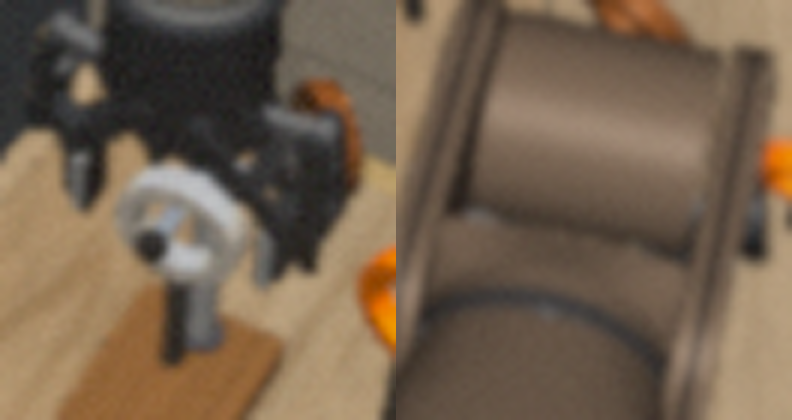

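Emit:
play_rows --targets '[{"delta_pos": [0,0,-0.001],"delta_rot": [0,0,0],"claw": 72},{"delta_pos": [0,0,-0.001],"delta_rot": [0,0,0],"claw": 66},{"delta_pos": [0,0,-0.001],"delta_rot": [0,0,0],"claw": 63},{"delta_pos": [0,0,-0.001],"delta_rot": [0,0,0],"claw": 60},{"delta_pos": [0,0,-0.001],"delta_rot": [0,0,0],"claw": 55},{"delta_pos": [0,0,-0.001],"delta_rot": [0,0,0],"claw": 50},{"delta_pos": [0,0,-0.001],"delta_rot": [0,0,0],"claw": 50},{"delta_pos": [0,0,-0.001],"delta_rot": [0,0,0],"claw": 50}]' --newtons 60

```text
time: 3.78
eef_pos: [0.5856, -0.0205, 0.1433]
tcp_rot: [-0.007, 0.706, 0.004, 0.708]
contact_force: [-2.0, 0.9, 5.0]
opening: 0.691
```

Emit:
play_rows --targets '[{"delta_pos": [0,0,0.003],"delta_rot": [0,0,0],"claw": 50},{"delta_pos": [0,0,0.006],"delta_rot": [0,0,0],"claw": 50},{"delta_pos": [0,0,0.009],"delta_rot": [0,0,0],"claw": 50},{"delta_pos": [0,0,0.012],"delta_rot": [0,0,0],"claw": 50},{"delta_pos": [0,0,0.014],"delta_rot": [0,0,0],"claw": 50},{"delta_pos": [0,0,0.014],"delta_rot": [0,0,0],"claw": 50},{"delta_pos": [0,0,0.014],"delta_rot": [0,0,0],"claw": 50}]'

```text
time: 4.37
eef_pos: [0.5857, -0.0205, 0.1574]
tcp_rot: [-0.007, 0.706, 0.004, 0.708]
contact_force: [0.1, 0.5, -1.5]
opening: 0.695
```

Emit:
play_rows --targets '[{"delta_pos": [-0.01,0,0],"delta_rot": [0,0,0],"claw": 50},{"delta_pos": [-0.025,0,0],"delta_rot": [0,0,0],"claw": 50},{"delta_pos": [-0.04,-0.001,0],"delta_rot": [0,0,0],"claw": 50},{"delta_pos": [-0.055,-0.001,0],"delta_rot": [0,0,0],"claw": 50},{"delta_pos": [-0.07,-0.001,0],"delta_rot": [0,0,0],"claw": 50},{"delta_pos": [-0.08,-0.001,0],"delta_rot": [0,0,0],"claw": 50},{"delta_pos": [-0.085,-0.001,0.01],"delta_rot": [0,0,0],"claw": 50},{"delta_pos": [-0.085,-0.001,0.04],"delta_rot": [0,0,0],"claw": 50},{"delta_pos": [-0.085,-0.001,0.07],"delta_rot": [0,0,0],"claw": 50},{"delta_pos": [-0.085,-0.001,0.1],"delta_rot": [0,0,0],"claw": 50},{"delta_pos": [-0.085,-0.001,0.11],"delta_rot": [0,0,0],"claw": 50},{"delta_pos": [-0.085,-0.001,0.11],"delta_rot": [0,0,0],"claw": 50}]'

```text
time: 5.37
eef_pos: [0.5021, -0.0219, 0.271]
tcp_rot: [-0.008, 0.704, 0.004, 0.71]
contact_force: [0.8, 0.1, -1.0]
opening: 0.696
```

```bash
python3 - <<'E'
from h import *
a=ctrl.read_camera("scene");cv2.imwrite("pics/s2.png",a)
s=ctrl.get_state();p=s["eef_pos"];print(p,s["contact_force"],s["wrist_torque"],s["qpos"])
for d in((.006,0,-.006),(.006,0,-.0075),(.006,0,-.104),(0,0,0)):print(d,pix("scene",p+np.array(d)))
u,v=pix("scene",p).astype(int);x,y=u-50,v-45;print(x,y)
cv2.imwrite("pics/g2.png",cv2.resize(a[y:y+100,x:x+100],None,fx=6,fy=6,interpolation=2))
E
```

```text
[ 0.50089446 -0.02163026  0.26809304] [ 0.82196725  0.02709984 -2.30890084] [ 0.0057224   0.00628116 -0.00677614] [-0.24408756 -0.11558927  1.98470425 -0.00391254  1.26709698 -1.83006456]
(0.006, 0, -0.006) [320.87973692 178.92116997]
(0.006, 0, -0.0075) [320.86516207 179.36340545]
(0.006, 0, -0.104) [320.00077362 205.58751044]
(0, 0, 0) [319.64005585 178.73398902]
269 133
```

View pics/g2.png

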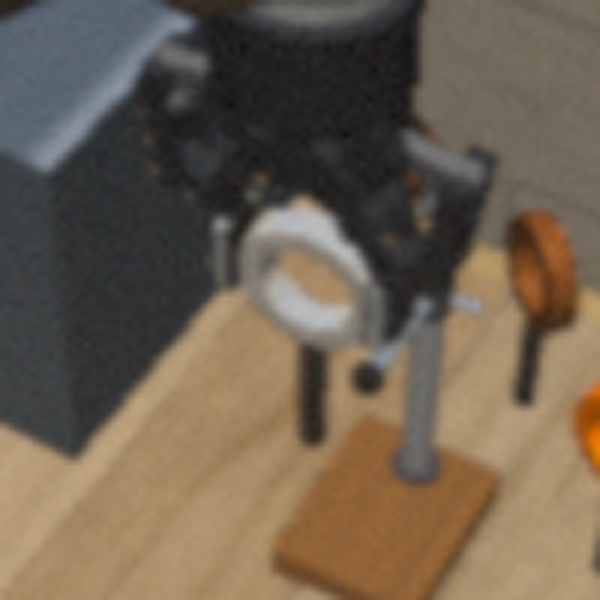

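```bash
cat >> h.py <<'E'
from scipy.spatial.transform import Rotation as R
def goal(yaw=-8.3):
    c,s=np.cos(np.radians(yaw)),np.sin(np.radians(yaw))
    return R.from_matrix(np.array([[0,-s,c],[0,c,s],[-1,0,0]]))
def rep(yaw=-8.3):
    s=ctrl.get_state();r=R.from_quat(s["tcp_rot"])
    print(s["time"],s["eef_pos"].round(4),"F",s["contact_force"].round(2),"M",s["wrist_torque"].round(3),"drot/pi",((goal(yaw)*r.inv()).as_rotvec()/np.pi).round(4),"open",round(s["opening"],3))
    return s
E
python3 - <<'E'
from h import *
np.set_printoptions(precision=4,suppress=True)
s=rep();print(np.array([.5336,-.2770,.268])-s["eef_pos"]);rep(1)
for p in((371,232),(375,268)):print(plane("top",p,.072))
E
```

```text
5.4167 [ 0.5009 -0.0216  0.2681] F [ 0.82  0.03 -2.31] M [ 0.006  0.006 -0.007] drot/pi [ 0.0017  0.0012 -0.0513] open 0.696
[ 0.0327 -0.2554 -0.0001]
5.4167 [ 0.5009 -0.0216  0.2681] F [ 0.82  0.03 -2.31] M [ 0.006  0.006 -0.007] drot/pi [0.0016 0.0014 0.0004] open 0.696
[ 0.4859 -0.1218  0.072 ]
[ 0.3872 -0.1324  0.072 ]
```

Emit:
play_rows --targets '[{"delta_pos": [0.003,-0.02,0],"delta_rot": [0.0002,0.0001,-0.005],"claw": 50},{"delta_pos": [0.006,-0.05,0],"delta_rot": [0.0004,0.0003,-0.011],"claw": 50},{"delta_pos": [0.01,-0.08,0],"delta_rot": [0.0006,0.0004,-0.017],"claw": 50},{"delta_pos": [0.014,-0.11,0],"delta_rot": [0.0008,0.0005,-0.023],"claw": 50},{"delta_pos": [0.018,-0.14,0],"delta_rot": [0.001,0.0007,-0.029],"claw": 50},{"delta_pos": [0.022,-0.17,0],"delta_rot": [0.0012,0.0009,-0.035],"claw": 50},{"delta_pos": [0.026,-0.2,0],"delta_rot": [0.0014,0.001,-0.041],"claw": 50},{"delta_pos": [0.03,-0.23,0],"delta_rot": [0.0016,0.0011,-0.047],"claw": 50},{"delta_pos": [0.0327,-0.25,0],"delta_rot": [0.0017,0.0012,-0.0513],"claw": 50},{"delta_pos": [0.0327,-0.2554,-0.005],"delta_rot": [0.0017,0.0012,-0.0513],"claw": 50},{"delta_pos": [0.0327,-0.2554,-0.025],"delta_rot": [0.0017,0.0012,-0.0513],"claw": 50},{"delta_pos": [0.0327,-0.2554,-0.05],"delta_rot": [0.0017,0.0012,-0.0513],"claw": 50},{"delta_pos": [0.0327,-0.2554,-0.075],"delta_rot": [0.0017,0.0012,-0.0513],"claw": 50},{"delta_pos": [0.0327,-0.2554,-0.095],"delta_rot": [0.0017,0.0012,-0.0513],"claw": 50},{"delta_pos": [0.0327,-0.2554,-0.1063],"delta_rot": [0.0017,0.0012,-0.0513],"claw": 50},{"delta_pos": [0.0327,-0.2554,-0.1063],"delta_rot": [0.0017,0.0012,-0.0513],"claw": 50},{"delta_pos": [0.0327,-0.2554,-0.1063],"delta_rot": [0.0017,0.0012,-0.0513],"claw": 50},{"delta_pos": [0.0327,-0.2554,-0.1063],"delta_rot": [0.0017,0.0012,-0.0513],"claw": 50}]'

```text
time: 6.92
eef_pos: [0.5342, -0.2771, 0.1627]
tcp_rot: [0.051, 0.705, -0.051, 0.706]
contact_force: [-0.4, -0.4, -1.2]
opening: 0.695
```

```bash
python3 - <<'E'
from h import *
a=ctrl.read_camera("scene");b=ctrl.read_camera("top");cv2.imwrite("pics/s3.png",a);cv2.imwrite("pics/t3.png",b)
s=rep();p=s["eef_pos"];print(pix("scene",p+np.array([.0064,-.0009,-.0073])),pix("scene",[.578,-.284,.164]))
f=lambda i,x,y:cv2.resize(i[y:y+90,x:x+66],None,fx=6,fy=6,interpolation=2)
cv2.imwrite("pics/g3.png",np.hstack([f(a,392,190),f(b,400,150)]))
E
```

```text
7.0167 [ 0.5345 -0.2775  0.1637] F [-0.09  0.5  -1.16] M [-0.005 -0.044 -0.02 ] drot/pi [ 0.0006  0.0009 -0.0001] open 0.696
[419.32761268 240.96001763] [427.49021059 229.33661074]
```

View pics/g3.png

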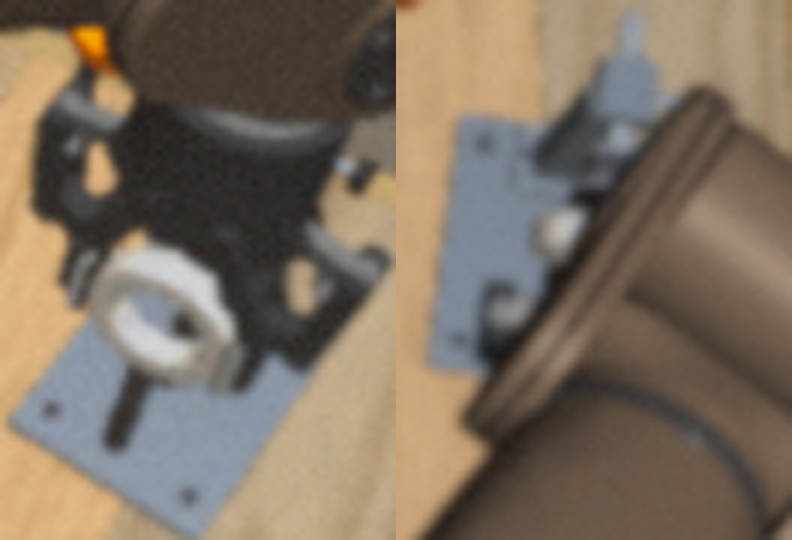

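Emit:
play_rows --targets '[{"delta_pos": [0.003,-0.0004,-0.0015],"delta_rot": [0.0006,0.0009,0],"claw": 50},{"delta_pos": [0.006,-0.0009,-0.0015],"delta_rot": [0.0006,0.0009,0],"claw": 50},{"delta_pos": [0.009,-0.0013,-0.0015],"delta_rot": [0.0006,0.0009,0],"claw": 50},{"delta_pos": [0.012,-0.0018,-0.0015],"delta_rot": [0.0006,0.0009,0],"claw": 50},{"delta_pos": [0.015,-0.0022,-0.0015],"delta_rot": [0.0006,0.0009,0],"claw": 50},{"delta_pos": [0.018,-0.0026,-0.0015],"delta_rot": [0.0006,0.0009,0],"claw": 50},{"delta_pos": [0.021,-0.0031,-0.0015],"delta_rot": [0.0006,0.0009,0],"claw": 50},{"delta_pos": [0.024,-0.0035,-0.0015],"delta_rot": [0.0006,0.0009,0],"claw": 50},{"delta_pos": [0.027,-0.0039,-0.0015],"delta_rot": [0.0006,0.0009,0],"claw": 50},{"delta_pos": [0.03,-0.0044,-0.0015],"delta_rot": [0.0006,0.0009,0],"claw": 50},{"delta_pos": [0.03,-0.0044,-0.0015],"delta_rot": [0.0006,0.0009,0],"claw": 50},{"delta_pos": [0.03,-0.0044,-0.0015],"delta_rot": [0.0006,0.0009,0],"claw": 50},{"delta_pos": [0.03,-0.0044,-0.0015],"delta_rot": [0.0006,0.0009,0],"claw": 50}]'

```text
time: 8.1
eef_pos: [0.5644, -0.2819, 0.1621]
tcp_rot: [0.051, 0.705, -0.051, 0.705]
contact_force: [0.9, 0.1, -1.5]
opening: 0.696
```

```bash
python3 -c "
from h import *
rep()"
```

```text
8.1 [ 0.5644 -0.2819  0.1621] F [ 0.92  0.07 -1.46] M [-0.021 -0.014 -0.021] drot/pi [-0.     -0.0001 -0.0001] open 0.696
```

Emit:
play_rows --targets '[{"delta_pos": [0.0015,-0.0002,0],"delta_rot": [0,0,0],"claw": 50},{"delta_pos": [0.003,-0.0004,0],"delta_rot": [0,0,0],"claw": 50},{"delta_pos": [0.0045,-0.0006,0],"delta_rot": [0,0,0],"claw": 50},{"delta_pos": [0.006,-0.0008,0],"delta_rot": [0,0,0],"claw": 50},{"delta_pos": [0.0075,-0.0011,0],"delta_rot": [0,0,0],"claw": 50},{"delta_pos": [0.009,-0.0013,0],"delta_rot": [0,0,0],"claw": 50},{"delta_pos": [0.01,-0.0014,0],"delta_rot": [0,0,0],"claw": 50},{"delta_pos": [0.01,-0.0014,0],"delta_rot": [0,0,0],"claw": 50},{"delta_pos": [0.01,-0.0014,0],"delta_rot": [0,0,0],"claw": 50}]'

```text
time: 8.85
eef_pos: [0.5745, -0.2833, 0.1621]
tcp_rot: [0.051, 0.705, -0.051, 0.705]
contact_force: [0.3, -0.8, -1.4]
opening: 0.694
```

Emit:
play_rows --targets '[{"delta_pos": [0.001,-0.0001,0],"delta_rot": [0,0,0],"claw": 50},{"delta_pos": [0.002,-0.0003,0],"delta_rot": [0,0,0],"claw": 50},{"delta_pos": [0.003,-0.0004,0],"delta_rot": [0,0,0],"claw": 50},{"delta_pos": [0.004,-0.0006,0],"delta_rot": [0,0,0],"claw": 50},{"delta_pos": [0.004,-0.0006,0],"delta_rot": [0,0,0],"claw": 50},{"delta_pos": [0.004,-0.0006,0],"delta_rot": [0,0,0],"claw": 50}]'

```text
time: 9.35
eef_pos: [0.5785, -0.2838, 0.162]
tcp_rot: [0.051, 0.705, -0.051, 0.705]
contact_force: [-0.6, -0.2, -1.1]
opening: 0.696
```

Near the expected collar contact; smaller steps now.

Emit:
play_rows --targets '[{"delta_pos": [0.0005,-0.0001,0],"delta_rot": [0,0,0],"claw": 50},{"delta_pos": [0.001,-0.0001,0],"delta_rot": [0,0,0],"claw": 50},{"delta_pos": [0.0015,-0.0002,0],"delta_rot": [0,0,0],"claw": 50},{"delta_pos": [0.0015,-0.0002,0],"delta_rot": [0,0,0],"claw": 50},{"delta_pos": [0.0015,-0.0002,0],"delta_rot": [0,0,0],"claw": 50}]'

```text
time: 9.77
eef_pos: [0.5802, -0.2842, 0.1621]
tcp_rot: [0.051, 0.705, -0.051, 0.705]
contact_force: [0.3, 0.2, -1.3]
opening: 0.693
```

Emit:
play_rows --targets '[{"delta_pos": [0.0005,-0.0001,0],"delta_rot": [0,0,0],"claw": 50},{"delta_pos": [0.001,-0.0001,0],"delta_rot": [0,0,0],"claw": 50},{"delta_pos": [0.001,-0.0001,0],"delta_rot": [0,0,0],"claw": 50},{"delta_pos": [0.001,-0.0001,0],"delta_rot": [0,0,0],"claw": 50}]'

```text
time: 10.1
eef_pos: [0.5811, -0.2843, 0.162]
tcp_rot: [0.051, 0.705, -0.051, 0.705]
contact_force: [-0.8, 0.1, -1.6]
opening: 0.694
```

Emit:
play_rows --targets '[{"delta_pos": [0.0005,-0.0001,0],"delta_rot": [0,0,0],"claw": 50},{"delta_pos": [0.001,-0.0001,0],"delta_rot": [0,0,0],"claw": 50},{"delta_pos": [0.001,-0.0001,0],"delta_rot": [0,0,0],"claw": 50},{"delta_pos": [0.001,-0.0001,0],"delta_rot": [0,0,0],"claw": 50}]'

```text
time: 10.43
eef_pos: [0.5814, -0.2843, 0.1619]
tcp_rot: [0.051, 0.706, -0.051, 0.704]
contact_force: [-5.5, 1.1, -0.2]
opening: 0.694
```

Emit:
play_rows --targets '[{"delta_pos": [0.0008,-0.0001,0.0001],"delta_rot": [0,0,0],"claw": 50},{"delta_pos": [0.001,-0.0001,0.0001],"delta_rot": [0,0,0],"claw": 50},{"delta_pos": [0.0012,-0.0002,0.0001],"delta_rot": [0,0,0],"claw": 50},{"delta_pos": [0.0012,-0.0002,0.0001],"delta_rot": [0,0,0],"claw": 50},{"delta_pos": [0.0012,-0.0002,0.0001],"delta_rot": [0,0,0],"claw": 50}]'

```text
time: 10.85
eef_pos: [0.5815, -0.2843, 0.1618]
tcp_rot: [0.051, 0.707, -0.051, 0.703]
contact_force: [-6.1, 0.9, 2.0]
opening: 0.688
```

```bash
python3 -c "
from h import *
rep()"
```

```text
10.85 [ 0.5815 -0.2843  0.1618] F [-6.14  0.95  2.04] M [ 0.114  0.926 -0.05 ] drot/pi [-0.0005 -0.0018 -0.0001] open 0.688
```

Emit:
play_rows --targets '[{"delta_pos": [0.0012,-0.0002,0.0003],"delta_rot": [-0.0005,-0.0018,0],"claw": 50},{"delta_pos": [0.0014,-0.0002,0.0003],"delta_rot": [-0.0005,-0.0018,0],"claw": 50},{"delta_pos": [0.0016,-0.0002,0.0003],"delta_rot": [-0.0005,-0.0018,0],"claw": 50},{"delta_pos": [0.0016,-0.0002,0.0003],"delta_rot": [-0.0005,-0.0018,0],"claw": 50},{"delta_pos": [0.0016,-0.0002,0.0003],"delta_rot": [-0.0005,-0.0018,0],"claw": 50}]'

```text
time: 11.27
eef_pos: [0.5815, -0.2843, 0.1618]
tcp_rot: [0.051, 0.707, -0.051, 0.704]
contact_force: [-7.5, 1.2, 0.6]
opening: 0.698
```

```bash
python3 -c "
from h import *
rep()"
```

```text
11.2667 [ 0.5815 -0.2843  0.1618] F [-7.52  1.24  0.6 ] M [ 0.166  1.139 -0.199] drot/pi [-0.0005 -0.0015 -0.0001] open 0.698
```

Emit:
play_rows --targets '[{"delta_pos": [0.0016,-0.0002,0.0003],"delta_rot": [-0.0005,-0.0015,0],"claw": 50},{"delta_pos": [0.0018,-0.0002,0.0003],"delta_rot": [-0.0005,-0.0015,0],"claw": 50},{"delta_pos": [0.002,-0.0003,0.0003],"delta_rot": [-0.0005,-0.0015,0],"claw": 50},{"delta_pos": [0.002,-0.0003,0.0003],"delta_rot": [-0.0005,-0.0015,0],"claw": 50},{"delta_pos": [0.002,-0.0003,0.0003],"delta_rot": [-0.0005,-0.0015,0],"claw": 50}]'

```text
time: 11.68
eef_pos: [0.5818, -0.2843, 0.1618]
tcp_rot: [0.051, 0.707, -0.051, 0.703]
contact_force: [-8.8, 0.5, 2.4]
opening: 0.695
```

```bash
python3 -c "
from h import *
rep()"
```

```text
11.6833 [ 0.5818 -0.2843  0.1618] F [-8.79  0.51  2.35] M [ 0.186  1.25  -0.099] drot/pi [-0.0004 -0.0016 -0.0001] open 0.695
```

Emit:
play_rows --targets '[{"delta_pos": [0.002,-0.0003,0.0003],"delta_rot": [-0.0004,-0.0016,0],"claw": 50},{"delta_pos": [0.0022,-0.0003,0.0003],"delta_rot": [-0.0004,-0.0016,0],"claw": 50},{"delta_pos": [0.0022,-0.0003,0.0003],"delta_rot": [-0.0004,-0.0016,0],"claw": 50},{"delta_pos": [0.0022,-0.0003,0.0003],"delta_rot": [-0.0004,-0.0016,0],"claw": 50}]'

```text
time: 12.02
eef_pos: [0.5822, -0.2844, 0.1618]
tcp_rot: [0.052, 0.707, -0.051, 0.703]
contact_force: [-9.5, 2.1, 2.2]
opening: 0.694
```

```bash
python3 -c "
from h import *
rep()"
```

```text
12.0167 [ 0.5822 -0.2844  0.1618] F [-9.52  2.07  2.22] M [ 0.125  1.303 -0.097] drot/pi [-0.0006 -0.0018 -0.0001] open 0.694
```

Emit:
play_rows --targets '[{"delta_pos": [0.0021,-0.0003,0.0003],"delta_rot": [-0.0006,-0.0018,0],"claw": 50},{"delta_pos": [0.0023,-0.0003,0.0003],"delta_rot": [-0.0006,-0.0018,0],"claw": 50},{"delta_pos": [0.0023,-0.0003,0.0003],"delta_rot": [-0.0006,-0.0018,0],"claw": 50},{"delta_pos": [0.0023,-0.0003,0.0003],"delta_rot": [-0.0006,-0.0018,0],"claw": 50}]'

```text
time: 12.35
eef_pos: [0.5825, -0.2844, 0.1617]
tcp_rot: [0.052, 0.707, -0.051, 0.703]
contact_force: [-9.2, 2.0, 2.2]
opening: 0.693
```

Emit:
play_rows --targets '[{"delta_pos": [0.0021,-0.0003,0.0003],"delta_rot": [-0.0006,-0.0018,0],"claw": 50},{"delta_pos": [0.0023,-0.0003,0.0003],"delta_rot": [-0.0006,-0.0018,0],"claw": 50},{"delta_pos": [0.0023,-0.0003,0.0003],"delta_rot": [-0.0006,-0.0018,0],"claw": 50},{"delta_pos": [0.0023,-0.0003,0.0003],"delta_rot": [-0.0006,-0.0018,0],"claw": 50}]'

```text
time: 12.68
eef_pos: [0.5827, -0.2844, 0.1617]
tcp_rot: [0.052, 0.708, -0.051, 0.703]
contact_force: [-9.3, 0.2, 1.8]
opening: 0.689
```

```bash
python3 -c "
from h import *
rep()"
```

```text
12.6833 [ 0.5827 -0.2844  0.1617] F [-9.28  0.25  1.76] M [ 0.205  1.422 -0.137] drot/pi [-0.0005 -0.0022 -0.    ] open 0.689
```

Emit:
play_rows --targets '[{"delta_pos": [0.0024,-0.0004,0.0004],"delta_rot": [-0.0005,-0.0026,0],"claw": 50},{"delta_pos": [0.0026,-0.0004,0.0004],"delta_rot": [-0.0005,-0.0026,0],"claw": 50},{"delta_pos": [0.0026,-0.0004,0.0004],"delta_rot": [-0.0005,-0.0026,0],"claw": 50},{"delta_pos": [0.0026,-0.0004,0.0004],"delta_rot": [-0.0005,-0.0026,0],"claw": 50}]'

```text
time: 13.02
eef_pos: [0.583, -0.2845, 0.1618]
tcp_rot: [0.052, 0.707, -0.051, 0.703]
contact_force: [-10.0, 1.0, 1.7]
opening: 0.696
```

```bash
python3 -c "
from h import *
rep()"
```

```text
13.0167 [ 0.583  -0.2845  0.1618] F [-10.01   0.99   1.7 ] M [ 0.267  1.525 -0.151] drot/pi [-0.0007 -0.0018 -0.    ] open 0.696
```

Emit:
play_rows --targets '[{"delta_pos": [0.0026,-0.0004,0.0003],"delta_rot": [-0.0007,-0.0022,0],"claw": 50},{"delta_pos": [0.0028,-0.0004,0.0003],"delta_rot": [-0.0007,-0.0022,0],"claw": 50},{"delta_pos": [0.0028,-0.0004,0.0003],"delta_rot": [-0.0007,-0.0022,0],"claw": 50},{"delta_pos": [0.0028,-0.0004,0.0003],"delta_rot": [-0.0007,-0.0022,0],"claw": 50}]'

```text
time: 13.35
eef_pos: [0.5834, -0.2845, 0.1617]
tcp_rot: [0.052, 0.707, -0.051, 0.703]
contact_force: [-10.1, 2.2, 2.9]
opening: 0.691
```

```bash
python3 -c "
from h import *
rep()"
```

```text
13.35 [ 0.5834 -0.2845  0.1617] F [-10.14   2.22   2.87] M [ 0.215  1.569 -0.098] drot/pi [-0.0007 -0.002   0.    ] open 0.691
```

Emit:
play_rows --targets '[{"delta_pos": [0.0026,-0.0004,0.0004],"delta_rot": [-0.0007,-0.0024,0],"claw": 50},{"delta_pos": [0.0029,-0.0004,0.0004],"delta_rot": [-0.0007,-0.0024,0],"claw": 50},{"delta_pos": [0.0029,-0.0004,0.0004],"delta_rot": [-0.0007,-0.0024,0],"claw": 50},{"delta_pos": [0.0029,-0.0004,0.0004],"delta_rot": [-0.0007,-0.0024,0],"claw": 50}]'

```text
time: 13.68
eef_pos: [0.5838, -0.2846, 0.1617]
tcp_rot: [0.052, 0.708, -0.051, 0.703]
contact_force: [-11.2, 2.4, 2.5]
opening: 0.699
```

```bash
python3 -c "
from h import *
rep()"
```

```text
13.6833 [ 0.5838 -0.2846  0.1617] F [-11.16   2.43   2.49] M [ 0.227  1.694 -0.175] drot/pi [-0.0007 -0.002   0.    ] open 0.699
```

Emit:
play_rows --targets '[{"delta_pos": [0.0028,-0.0004,0.0004],"delta_rot": [-0.0007,-0.0024,0],"claw": 50},{"delta_pos": [0.003,-0.0004,0.0004],"delta_rot": [-0.0007,-0.0024,0],"claw": 50},{"delta_pos": [0.003,-0.0004,0.0004],"delta_rot": [-0.0007,-0.0024,0],"claw": 50},{"delta_pos": [0.003,-0.0004,0.0004],"delta_rot": [-0.0007,-0.0024,0],"claw": 50}]'

```text
time: 14.02
eef_pos: [0.584, -0.2846, 0.1616]
tcp_rot: [0.052, 0.708, -0.051, 0.703]
contact_force: [-12.0, 1.3, 3.8]
opening: 0.691
```

```bash
python3 -c "
from h import *
rep()"
```

```text
14.0167 [ 0.584  -0.2846  0.1616] F [-11.99   1.34   3.8 ] M [ 0.278  1.781 -0.153] drot/pi [-0.0008 -0.0023  0.0001] open 0.691
```

Emit:
play_rows --targets '[{"delta_pos": [0.003,-0.0004,0.0004],"delta_rot": [-0.0008,-0.0025,0],"claw": 50},{"delta_pos": [0.0031,-0.0004,0.0004],"delta_rot": [-0.0008,-0.0025,0],"claw": 50},{"delta_pos": [0.0031,-0.0004,0.0004],"delta_rot": [-0.0008,-0.0025,0],"claw": 50},{"delta_pos": [0.0031,-0.0004,0.0004],"delta_rot": [-0.0008,-0.0025,0],"claw": 50}]'

```text
time: 14.35
eef_pos: [0.5842, -0.2846, 0.1616]
tcp_rot: [0.052, 0.708, -0.051, 0.702]
contact_force: [-12.1, 1.8, 3.5]
opening: 0.695
```

```bash
python3 -c "
from h import *
rep()"
```

```text
14.35 [ 0.5842 -0.2846  0.1616] F [-12.08   1.81   3.52] M [ 0.242  1.89  -0.177] drot/pi [-0.0008 -0.0027  0.0001] open 0.695
```

Emit:
play_rows --targets '[{"delta_pos": [0.003,-0.0004,-0.001],"delta_rot": [-0.0008,-0.0027,0],"claw": 50},{"delta_pos": [0.003,-0.0004,-0.002],"delta_rot": [-0.0008,-0.0027,0],"claw": 50},{"delta_pos": [0.003,-0.0004,-0.003],"delta_rot": [-0.0008,-0.0027,0],"claw": 50},{"delta_pos": [0.003,-0.0004,-0.004],"delta_rot": [-0.0008,-0.0027,0],"claw": 50}]'

```text
time: 14.68
eef_pos: [0.5843, -0.2848, 0.1587]
tcp_rot: [0.052, 0.708, -0.051, 0.702]
contact_force: [-15.6, 2.8, 9.1]
opening: 0.695
```

```bash
python3 -c "
from h import *
rep()"
```

```text
14.6833 [ 0.5843 -0.2848  0.1587] F [-15.64   2.79   9.11] M [ 0.425  2.297 -0.194] drot/pi [-0.0008 -0.0029  0.0001] open 0.695
```

Emit:
play_rows --targets '[{"delta_pos": [0.0016,-0.0002,0],"delta_rot": [-0.0008,-0.0022,0],"claw": 50},{"delta_pos": [0.0016,-0.0002,0],"delta_rot": [-0.0008,-0.0022,0],"claw": 50}]'

```text
time: 14.85
eef_pos: [0.584, -0.2847, 0.1588]
tcp_rot: [0.052, 0.708, -0.051, 0.703]
contact_force: [-8.7, 2.5, 2.7]
opening: 0.695
```

```bash
python3 -c "
from h import *
rep()"
```

```text
14.85 [ 0.584  -0.2847  0.1588] F [-8.66  2.45  2.67] M [ 0.324  1.347 -0.113] drot/pi [-0.0005 -0.0024  0.0002] open 0.695
```

Emit:
play_rows --targets '[{"delta_pos": [0.0017,-0.0002,-0.0008],"delta_rot": [-0.0005,-0.0022,0],"claw": 50},{"delta_pos": [0.0017,-0.0002,-0.0014],"delta_rot": [-0.0005,-0.0022,0],"claw": 50},{"delta_pos": [0.0017,-0.0002,-0.002],"delta_rot": [-0.0005,-0.0022,0],"claw": 50},{"delta_pos": [0.0017,-0.0002,-0.0026],"delta_rot": [-0.0005,-0.0022,0],"claw": 50}]'

```text
time: 15.18
eef_pos: [0.5841, -0.2846, 0.1574]
tcp_rot: [0.052, 0.707, -0.051, 0.703]
contact_force: [-10.1, 2.4, 6.1]
opening: 0.692
```

```bash
python3 -c "
from h import *
rep()"
```

```text
15.1833 [ 0.5841 -0.2846  0.1574] F [-10.07   2.37   6.13] M [ 0.458  1.581 -0.103] drot/pi [-0.0006 -0.0018  0.0003] open 0.692
```

Emit:
play_rows --targets '[{"delta_pos": [0.0014,-0.0002,-0.0014],"delta_rot": [-0.0006,-0.0018,0],"claw": 50},{"delta_pos": [0.0014,-0.0002,-0.002],"delta_rot": [-0.0006,-0.0018,0],"claw": 50},{"delta_pos": [0.0014,-0.0002,-0.0026],"delta_rot": [-0.0006,-0.0018,0],"claw": 50},{"delta_pos": [0.0014,-0.0002,-0.0032],"delta_rot": [-0.0006,-0.0018,0],"claw": 50}]'

```text
time: 15.52
eef_pos: [0.584, -0.2845, 0.1557]
tcp_rot: [0.052, 0.707, -0.051, 0.704]
contact_force: [-11.0, 3.3, 7.5]
opening: 0.693
```

```bash
python3 -c "
from h import *
rep()"
```

```text
15.5167 [ 0.584  -0.2845  0.1557] F [-11.01   3.3    7.48] M [ 0.584  1.491 -0.118] drot/pi [-0.0006 -0.0015  0.0003] open 0.693
```

Emit:
play_rows --targets '[{"delta_pos": [0.0011,-0.0002,-0.0014],"delta_rot": [-0.0006,-0.0014,0],"claw": 50},{"delta_pos": [0.0011,-0.0002,-0.002],"delta_rot": [-0.0006,-0.0014,0],"claw": 50},{"delta_pos": [0.0011,-0.0002,-0.0026],"delta_rot": [-0.0006,-0.0014,0],"claw": 50},{"delta_pos": [0.0011,-0.0002,-0.0032],"delta_rot": [-0.0006,-0.0014,0],"claw": 50}]'

```text
time: 15.85
eef_pos: [0.5841, -0.2842, 0.154]
tcp_rot: [0.052, 0.707, -0.051, 0.704]
contact_force: [-9.3, 3.8, 7.1]
opening: 0.696
```

```bash
python3 -c "
from h import *
rep()"
```

```text
15.85 [ 0.5841 -0.2842  0.154 ] F [-9.26  3.79  7.11] M [ 0.623  1.389 -0.07 ] drot/pi [-0.0006 -0.0012  0.0004] open 0.696
```

Emit:
play_rows --targets '[{"delta_pos": [0.0013,-0.0002,-0.0014],"delta_rot": [-0.0006,-0.0012,0.0003],"claw": 50},{"delta_pos": [0.0013,-0.0002,-0.002],"delta_rot": [-0.0006,-0.0012,0.0003],"claw": 50},{"delta_pos": [0.0013,-0.0002,-0.0026],"delta_rot": [-0.0006,-0.0012,0.0003],"claw": 50},{"delta_pos": [0.0013,-0.0002,-0.0032],"delta_rot": [-0.0006,-0.0012,0.0003],"claw": 50}]'

```text
time: 16.18
eef_pos: [0.5842, -0.2839, 0.1522]
tcp_rot: [0.052, 0.707, -0.051, 0.704]
contact_force: [-9.5, 4.0, 6.2]
opening: 0.693
```

```bash
python3 -c "
from h import *
rep()"
```

```text
16.1833 [ 0.5842 -0.2839  0.1522] F [-9.52  4.03  6.17] M [ 0.575  1.335 -0.083] drot/pi [-0.0006 -0.0013  0.0002] open 0.693
```

Emit:
play_rows --targets '[{"delta_pos": [0.0013,-0.0003,-0.0014],"delta_rot": [-0.0006,-0.0012,0.0002],"claw": 50},{"delta_pos": [0.0013,-0.0003,-0.002],"delta_rot": [-0.0006,-0.0012,0.0002],"claw": 50},{"delta_pos": [0.0013,-0.0003,-0.0026],"delta_rot": [-0.0006,-0.0012,0.0002],"claw": 50},{"delta_pos": [0.0013,-0.0003,-0.0032],"delta_rot": [-0.0006,-0.0012,0.0002],"claw": 50}]'

```text
time: 16.52
eef_pos: [0.5842, -0.2836, 0.15]
tcp_rot: [0.052, 0.707, -0.051, 0.704]
contact_force: [-9.1, 2.9, 4.0]
opening: 0.697
```

```bash
python3 -c "
from h import *
rep()"
```

```text
16.5167 [ 0.5842 -0.2836  0.15  ] F [-9.15  2.94  3.98] M [ 0.475  1.238 -0.123] drot/pi [-0.0007 -0.0013  0.0001] open 0.697
```

Emit:
play_rows --targets '[{"delta_pos": [0.0013,-0.0003,-0.0014],"delta_rot": [-0.0006,-0.0012,0.0001],"claw": 50},{"delta_pos": [0.0013,-0.0003,-0.002],"delta_rot": [-0.0006,-0.0012,0.0001],"claw": 50},{"delta_pos": [0.0013,-0.0003,-0.0026],"delta_rot": [-0.0006,-0.0012,0.0001],"claw": 50},{"delta_pos": [0.0013,-0.0003,-0.0032],"delta_rot": [-0.0006,-0.0012,0.0001],"claw": 50}]'

```text
time: 16.85
eef_pos: [0.5843, -0.2835, 0.1476]
tcp_rot: [0.052, 0.707, -0.051, 0.704]
contact_force: [-9.3, 2.9, 4.9]
opening: 0.696
```

```bash
python3 -c "
from h import *
rep()"
```

```text
16.85 [ 0.5843 -0.2835  0.1476] F [-9.28  2.88  4.9 ] M [ 0.418  1.199 -0.138] drot/pi [-0.0007 -0.0013  0.0001] open 0.696
```

Emit:
play_rows --targets '[{"delta_pos": [0.0012,-0.0003,-0.0014],"delta_rot": [-0.0006,-0.0012,0.0001],"claw": 50},{"delta_pos": [0.0012,-0.0003,-0.002],"delta_rot": [-0.0006,-0.0012,0.0001],"claw": 50},{"delta_pos": [0.0012,-0.0003,-0.0026],"delta_rot": [-0.0006,-0.0012,0.0001],"claw": 50},{"delta_pos": [0.0012,-0.0003,-0.0032],"delta_rot": [-0.0006,-0.0012,0.0001],"claw": 50}]'

```text
time: 17.18
eef_pos: [0.5845, -0.2834, 0.1453]
tcp_rot: [0.052, 0.707, -0.051, 0.704]
contact_force: [-8.8, 3.0, 4.0]
opening: 0.694
```

```bash
python3 -c "
from h import *
rep()"
```

```text
17.1833 [ 0.5845 -0.2834  0.1453] F [-8.83  2.95  4.03] M [ 0.387  1.214 -0.098] drot/pi [-0.0006 -0.0012  0.0001] open 0.694
```

Emit:
play_rows --targets '[{"delta_pos": [0.0012,-0.0003,-0.0014],"delta_rot": [-0.0006,-0.0012,0.0001],"claw": 50},{"delta_pos": [0.0012,-0.0003,-0.002],"delta_rot": [-0.0006,-0.0012,0.0001],"claw": 50},{"delta_pos": [0.0012,-0.0003,-0.0026],"delta_rot": [-0.0006,-0.0012,0.0001],"claw": 50}]'

```text
time: 17.43
eef_pos: [0.5845, -0.2834, 0.1436]
tcp_rot: [0.052, 0.707, -0.051, 0.704]
contact_force: [-8.6, 2.9, 7.4]
opening: 0.692
```

```bash
python3 -c "
from h import *
rep()"
```

```text
17.4333 [ 0.5845 -0.2834  0.1436] F [-8.64  2.93  7.36] M [ 0.383  1.232 -0.096] drot/pi [-0.0005 -0.0011  0.0002] open 0.692
```

Emit:
play_rows --targets '[{"delta_pos": [0.0006,-0.0001,-0.0008],"delta_rot": [0,-0.0006,0.0001],"claw": 50},{"delta_pos": [0,0,-0.0005],"delta_rot": [0,0,0],"claw": 50},{"delta_pos": [-0.0006,0,-0.0005],"delta_rot": [0,0,0],"claw": 50},{"delta_pos": [-0.0012,0,-0.0005],"delta_rot": [0,0,0],"claw": 50},{"delta_pos": [-0.0014,0.0001,-0.0005],"delta_rot": [0,0,0],"claw": 50},{"delta_pos": [-0.0014,0.0001,-0.0005],"delta_rot": [0,0,0],"claw": 50}]'

```text
time: 17.93
eef_pos: [0.5833, -0.2832, 0.1437]
tcp_rot: [0.052, 0.706, -0.051, 0.704]
contact_force: [-4.4, 2.8, 2.6]
opening: 0.698
```

```bash
python3 -c "
from h import *
rep()"
```

```text
17.9333 [ 0.5833 -0.2832  0.1437] F [-4.36  2.82  2.58] M [ 0.259  0.597 -0.09 ] drot/pi [-0.0005 -0.0009  0.0002] open 0.698
```

Emit:
play_rows --targets '[{"delta_pos": [-0.0006,0.0001,-0.0003],"delta_rot": [0,0,0],"claw": 62},{"delta_pos": [-0.0006,0.0001,-0.0003],"delta_rot": [0,0,0],"claw": 64},{"delta_pos": [-0.0006,0.0001,-0.0003],"delta_rot": [0,0,0],"claw": 66},{"delta_pos": [-0.0006,0.0001,-0.0003],"delta_rot": [0,0,0],"claw": 70},{"delta_pos": [-0.0006,0.0001,-0.0003],"delta_rot": [0,0,0],"claw": 76},{"delta_pos": [-0.0006,0.0001,-0.0003],"delta_rot": [0,0,0],"claw": 82},{"delta_pos": [-0.0006,0.0001,-0.0003],"delta_rot": [0,0,0],"claw": 85},{"delta_pos": [-0.0006,0.0001,-0.0003],"delta_rot": [0,0,0],"claw": 85},{"delta_pos": [-0.0006,0.0001,-0.0003],"delta_rot": [0,0,0],"claw": 85}]' --newtons 20

```text
time: 18.68
eef_pos: [0.5828, -0.2832, 0.1434]
tcp_rot: [0.052, 0.706, -0.051, 0.704]
contact_force: [-0.4, 0.3, -0.0]
opening: 0.995
```

```bash
python3 - <<'E'
from h import *
rep()
a=ctrl.read_camera("scene");cv2.imwrite("pics/s4.png",a)
cv2.imwrite("pics/g4.png",cv2.resize(a[190:275,390:470],None,fx=7,fy=7,interpolation=2))
E
```

```text
18.6833 [ 0.5828 -0.2832  0.1434] F [-0.41  0.32 -0.03] M [ 0.011  0.028 -0.033] drot/pi [-0.0004 -0.0009  0.0002] open 0.995
```

View pics/g4.png

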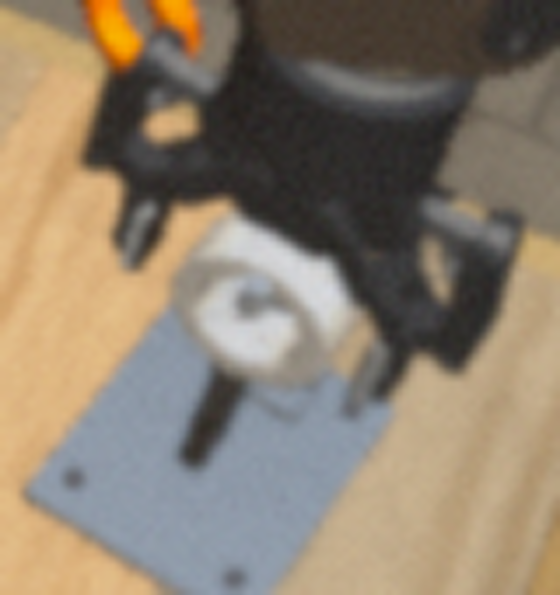

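The two rings hang together, with the nose showing in the bore near (426,232) and the fingers clear on both sides. I'll retreat straight up.

Emit:
play_rows --targets '[{"delta_pos": [0,0,0.005],"delta_rot": [0,0,0],"claw": 85},{"delta_pos": [0,0,0.015],"delta_rot": [0,0,0],"claw": 85},{"delta_pos": [0,0,0.03],"delta_rot": [0,0,0],"claw": 85},{"delta_pos": [0,0,0.05],"delta_rot": [0,0,0],"claw": 85},{"delta_pos": [0,0,0.075],"delta_rot": [0,0,0],"claw": 85},{"delta_pos": [0,0,0.1],"delta_rot": [0,0,0],"claw": 85},{"delta_pos": [-0.03,0.02,0.13],"delta_rot": [0,0,0],"claw": 85},{"delta_pos": [-0.06,0.05,0.15],"delta_rot": [0,0,0],"claw": 85},{"delta_pos": [-0.08,0.08,0.15],"delta_rot": [0,0,0],"claw": 85},{"delta_pos": [-0.09,0.11,0.15],"delta_rot": [0,0,0],"claw": 85},{"delta_pos": [-0.1,0.14,0.15],"delta_rot": [0,0,0],"claw": 85},{"delta_pos": [-0.11,0.17,0.15],"delta_rot": [0,0,0],"claw": 85},{"delta_pos": [-0.11,0.2,0.15],"delta_rot": [0,0,0],"claw": 85},{"delta_pos": [-0.11,0.23,0.15],"delta_rot": [0,0,0],"claw": 85},{"delta_pos": [-0.11,0.23,0.15],"delta_rot": [0,0,0],"claw": 85},{"delta_pos": [-0.11,0.23,0.15],"delta_rot": [0,0,0],"claw": 85}]'

```text
time: 20.07
eef_pos: [0.4728, -0.0521, 0.2947]
tcp_rot: [0.05, 0.706, -0.05, 0.705]
contact_force: [0.1, 0.2, 0.9]
opening: 0.997
```

```bash
python3 - <<'E'
from h import *
rep()
a=ctrl.read_camera("scene");b=ctrl.read_camera("top");cv2.imwrite("pics/s5.png",a);cv2.imwrite("pics/t5.png",b)
f=lambda i,x,y:cv2.resize(i[y:y+80,x:x+66],None,fx=6,fy=6,interpolation=2)
cv2.imwrite("pics/g5.png",np.hstack([f(a,395,195),f(b,400,145)]))
E
```

```text
20.0667 [ 0.4728 -0.0521  0.2947] F [0.11 0.16 0.94] M [-0.023 -0.018 -0.033] drot/pi [-0.0001 -0.0002 -0.0007] open 0.997
```

View pics/g5.png

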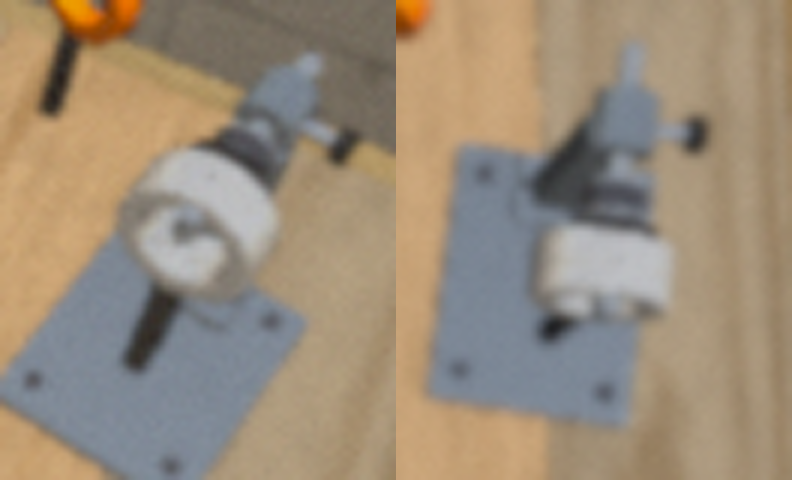

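The two rings sit flush between the collar and the nose, square to the bar, with their stubs down. Handing in.

```bash
python3 -c "
from plant import ctrl
print(ctrl.sign_off())"
```

```text
the job is handed in; nothing more can be done
None
```

The second gauge now hangs on the stand's bar in front of the first. Both are held between the collar and the nose with their stubs down, and I handed the job in at about 20 s of the 64 s allowed.

- **What I did:** I took the gauge off the peg and passed its ring over the nose. I eased the first gauge back about 2.5 mm until the collar stopped moving. I then lowered it behind the nose until its ring rested on the bar, let it move forward about 1 mm and opened the fingers.
- **Last checks:** The final scene and top pictures show the two rings flush together behind the nose. The arm was clear, reading about 1 N or less on the tool. I did not compare the surrounding things before and after. The arm did not pass near them at their height, and no unexpected forces showed up.
- **Force near the limit:** The push along the bar was mostly 6–12 N. During the first lowering step it rose to about 15.6 N along world x with about 9 N upward, and I backed off at once. That reading was only just under 16 N along x. The combined force on the tool was about 18 N, so the gentle-press limit may have been passed for a moment there.

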